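# Slide the test cassette along the guide rail into the reader's corner pocket

### The job

Push the white test cassette across the reader's tray until it lies square against the guide rail, then slide it along the rail, keeping it against the rail all the way, until it sits fully home in the corner pocket, touching the end stop. Only push it with the outside of the fingers: do not lift or tip it. Leave all the other things where they are.

Things in the scene. Friction and masses are not known exactly. Their poses are not given: they have to be found in the camera images.
- tray: flat grey loading tray of a bench-top test reader, fixed. Origin: on the table surface under it; z up. Plate 8 mm thick (top at z = 8 mm), x from -110 to +100, y from -210 to +190 mm. An aluminium guide rail runs along y on its +x side and ends in a corner pocket at the +y end. Beyond the pocket a white housing, y 142 to 188, x -100 to +90 mm, stands 34 mm above the plate.
- rail (a point): middle of the top inner edge of the guide rail, 10 mm above the plate, at x = 80, y = -30 mm in the tray's frame. The rail's inner face looks to -x and is straight from y = -200 to +140 mm (tray frame); the rail is 10 mm thick.
- stop (a point): middle of the top inner edge of the pocket's end stop, 10 mm above the plate, at x = 59, y = 130 mm in the tray's frame; its inner face looks to -y and spans x from 39 to 80 mm.
- lip (a point): middle of the top inner edge of the pocket's lip, opposite the rail, 10 mm above the plate, at x = 39, y = 118 mm in the tray's frame. The lip runs from y = 106 to 130 mm, so the pocket is 41 mm wide, open above and to -y; a slanted lead-in widens its mouth, from the lip's near end out to about x = 24, y = 96 mm.
- home (a point): point on the plate's top where the middle of the cassette's underside lies when it is fully home, touching rail and end stop: x = 61, y = 103, z = 8 mm in the tray's frame. Axes parallel to the tray's: +y along the rail into the pocket, +x square towards the rail, z up.
- cassette: white plastic test cassette, loose: a flat block 38 (x) by 54 (y) by 16 mm high, rounded edges, small window and round well drawn on top; about 60 g. Origin: middle of its underside, z up. It starts flat on the plate, away from the rail, its y axis within about 25 degrees of the tray's y; in the pocket its long side lies along the rail, same way round as it starts. It slides and turns easily when pushed.
- tin: small round steel tin, 39 mm across, 34 mm high, standing on the tray, loose, not part of the job. Origin: middle of its underside.
- vial: small amber glass jar, 24 mm across, 45 mm high, standing on the tray, loose, not part of the job. Origin: middle of its underside.
- canister: round steel canister, 116 mm across, 80 mm high, on the table, loose, not part of the job. Origin: middle of its underside.
- pump_bottle: white pump bottle, 72 mm across, 202 mm high, on the table, loose, not part of the job. Origin: middle of its underside.
- tape: roll of paper tape lying flat, 60 mm across, 24 mm high, on the table, loose, not part of the job. Origin: middle of its underside.
- glove_box: cardboard box of gloves, 120 x 230 x 70 mm high, on the table, loose, not part of the job. Origin: middle of its underside.
- mouse: black computer mouse, 100 x 60 x 32 mm high, on the table, loose, not part of the job. Origin: middle of its underside.
Things that resemble listed ones, but are neither listed nor needed, are in the scene too. There is more than one size of the cassette; the one meant has the size given above.

How it is judged:
By the outcome, as a careful person would: the job done as asked, in the order asked, and still so for the second after the job is handed in, with the robot touching nothing.
It also fails if it takes over 45 s, if anything falls off the work surface, if the arm or the gripper's body presses on something with over 40 N, if the wrist force passes 120 N, or if a joint passes its speed limit or range.

### The arm

A 6-joint arm with a two-finger parallel gripper is mounted at the origin on the work surface. World frame = base frame: x ahead of the robot, y to its left, z up, the work surface at z = 0. Lengths are in m, angles in rad, forces in N, time in s.
With the tool pointing down it reaches from about 0.35 to 0.85 m from the base axis. Payload 8.1 kg.
Tool frame: the origin (TCP) lies between the finger pads; the fingertips stand 8 mm ahead of it and the grasp point (between the pads) lies 11 mm behind it (robot.tip_reach is the y of the fingertips in the tool frame, in m); y points along the fingers, z is the direction in which the jaws open and shut, and the axes are right-handed (so a half turn about y gives the same grasp; the last joint's range is limited). The gripper opens to 93 mm and grips with 3 to 60 N. Pads are 15 mm wide; open, the fingers measure 128 mm over their backs; the gripper's body (75 mm by 188 mm) begins 65 mm behind the grasp point.
Start: joints at [1.024, 0.13, 1.488, -0, 1.523, -0.085], TCP at [0.267, 0.537, 0.227] pointing down, gripper open.
Joint ranges: [-2.96, 2.96], [-0.89, 2.26], [0.02, 2.5], [-1.34, 4.48], [0, 2.73], [-2.66, 2.66]. Speed limits (rad/s): [2.39, 2.39, 2.79, 3.14, 3.14, 3.14].

### API

Orientations are given as a rotation vector (axis times angle).
In Python, from plant import robot gives the robot as it stands.
- The arm moves only by the tool carry_out, never from a script. Its argument "increments" is a list of rows, each an object with "linear": the shift along the tool's x, y, z in m, a list of three; "yaw": the turn about the tool's y in rad. A call has 1 to 5 rows; each row is the pose to reach, as a shift and turn from the pose measured when the call began, along the tool's axes at that moment; what a row does not reach only later rows make up. A row lasts 1/8 s, in which the tool goes at most 62.5 mm and 10.7 degrees, less where a joint would pass 70% of its speed; a pose out of reach is approached as far as the arm can. A call with a gripper value outside its range is refused whole. "gripper" is the opening, from 0 (shut) to 1 (fully open), set as the call begins (left out, the last holds). The fingers move at their own pace and stop on an object; "newtons" is the grip in N (left out, the last holds). Time passes only in rows, so rows that repeat a pose let the fingers close. It gives the time, the measured TCP pose, the force and the opening at its end, in the units of the state.
- robot.read_state(): the state, without advancing time (a new reading comes with each control period).
- robot.read_camera(name): name is "scene" or "top" or "wrist"; returns the picture (420x560x3 uint8, blue, green, red); there is no depth.
- robot.camera_params(name): a dict with "fov_y" (degrees; the focal length in pixels is half the picture's height over the tangent of half this angle, whatever the lens; pixels are square), "cx", "cy" (the principal point, pixels), "k1" (the pictures are not rectified: a ray, as slopes to the right and down, at radius r is drawn at 1 + k1 r^2 times it, then the intrinsics apply), "R" (3x3) and "t" (3): a world point X has camera coordinates R X + t. Camera axes: x right, y down, z forward; pixel columns grow to the right and rows downward; lengths in m; the calibration is good to about 2 mm. A picture is of the moment at which its call begins: read the wrist's pose just before it. camera_params takes no time and is no camera call; for the wrist camera it gives the pose at the moment of the call.
- robot.close_job(): hands the job in, once; it reports no verdict.
The state is a dict: "t": time; "q": joint angles; "dq": joint speeds; "joint_torque": joint torques, N m; "tool_pos": TCP position; "orientation": TCP orientation; "force": force on the tool from outside, world axes, zero at the start; "wrist_torque": the same for the moment, N m; "opening": finger opening in m.
Only numpy, scipy, OpenCV 4.12 (cv2) and the standard library are available. Lean on these libraries where they do the work, as an engineer would, in place of code of your own. Each camera call takes 0.05 s, during which the arm holds its last target.

## Working session

There is one attempt and no reset: what is moved stays moved. The work goes in short steps, Python scripts to look and compute and a tool call to move; the robot and the scene stay as the last step left them, time stands still between calls to the robot, and variables do not carry over. Pictures are saved under pics/ and viewed, and the job is handed in when it is done.

Besides the shell and the picture viewer there is one more tool, called after "Request:" in YAML: its name, and indented under it one key for each argument. carry_out: Moves the arm, as the interface text tells. Its arguments: {"type":"object","properties":{"increments":{"type":"array","items":{"type":"object","properties":{"linear":{"type":"array","items":{"type":"number"}},"yaw":{"type":"number"}}}},"gripper":{"type":"number"},"newtons":{"type":"number"}},"required":["increments"]}

```bash
mkdir -p pics; ls; python3 - <<'E'
from plant import robot
import cv2
print(robot.read_state())
for n in ["scene","top","wrist"]:
    p=robot.camera_params(n); im=robot.read_camera(n); cv2.imwrite(f"pics/{n}0.png",im); print(n,p)
E
```

```text
pics
{'t': 0.0, 'q': array([ 1.02359046e+00,  1.31160654e-01,  1.48931898e+00,  1.89142513e-05,
        1.52300434e+00, -8.54098409e-02]), 'dq': array([ 0.00092333, -0.0016508 ,  0.00037374, -0.00192643,  0.00016945,
        0.0008196 ]), 'joint_torque': array([ 5.34104147e-04, -5.59823835e+01, -4.91780233e+01,  7.68940640e-02,
        3.52299807e-02, -1.65469464e-04]), 'tool_pos': array([0.26701177, 0.53666819, 0.22556595]), 'orientation': array([-1.54209382,  0.36267928, -0.36171975]), 'force': array([ 0.1303732 ,  0.13106722, -0.80223075]), 'wrist_torque': array([ 0.01073007, -0.02292709,  0.00251602]), 'opening': 0.09287637281138143}
scene {'fov_y': 52.87895521089507, 'cx': 278.72273565359706, 'cy': 206.70912569906406, 'k1': -0.0980631703270698, 'R': array([[-0.32682736,  0.94497935,  0.01406807],
       [ 0.61315086,  0.22334283, -0.75773611],
       [-0.71918697, -0.23902304, -0.65240944]]), 't': array([ 0.18634088, -0.28204414,  1.78149132])}
top {'fov_y': 57.371076830230315, 'cx': 273.0318045502132, 'cy': 210.09490036371676, 'k1': -0.07153278393399336, 'R': array([[-0.01868444, -0.99982037,  0.0031805 ],
       [-0.9749701 ,  0.01751497, -0.22164507],
       [ 0.22154955, -0.0072422 , -0.97512222]]), 't': array([-0.02059645,  0.50593594,  0.98662253])}
wrist {'fov_y': 69.28216901490873, 'cx': 275.99874281821, 'cy': 214.12628991315796, 'k1': -0.05293172538925358, 'R': array([[ 0.44574181,  0.89516081, -0.00116506],
       [ 0.85469718, -0.4252055 ,  0.29781371],
       [ 0.26609577, -0.13374379, -0.9546233 ]]), 't': array([-0.59971112, -0.03378707,  0.39160231])}
```

View pics/top0.png

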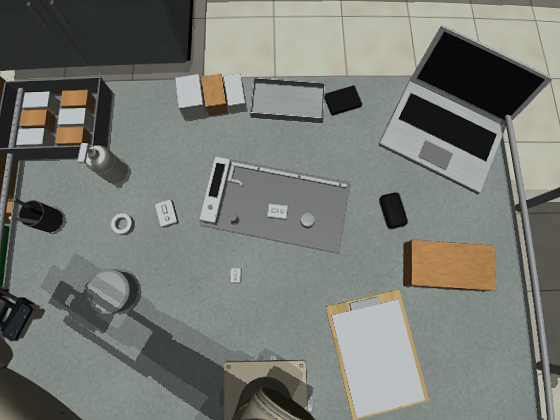

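View pics/scene0.png

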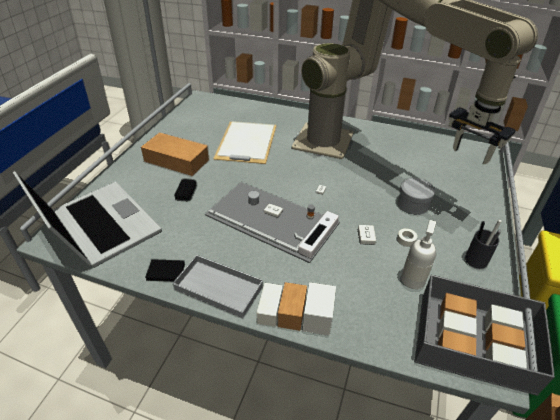

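View pics/wrist0.png

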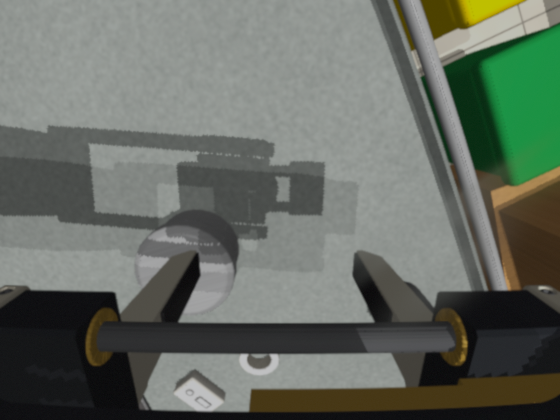

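```bash
cat > h.py <<'E'
import numpy as np, cv2
from scipy.spatial.transform import Rotation as Rot
def K(p):
    f=210/np.tan(np.radians(p["fov_y"])/2)
    return np.array([[f,0,p["cx"]],[0,f,p["cy"]],[0,0,1.]]), np.array([p["k1"],0,0,0.])
def ray(p,uv):
    k,d=K(p); s=cv2.undistortPoints(np.array(uv,float).reshape(-1,1,2),k,d).reshape(-1,2)
    R=np.array(p["R"]);t=np.array(p["t"])
    return -R.T@t, np.c_[s,np.ones(len(s))]@R
def onplane(p,uv,z):
    c,d=ray(p,uv); return c+d*((z-c[2])/d[:,2])[:,None]
def proj(p,X):
    k,d=K(p); X=np.array(X,float).reshape(-1,1,3)
    return cv2.projectPoints(X,cv2.Rodrigues(np.array(p["R"]))[0],np.array(p["t"],float),k,d)[0].reshape(-1,2)
E
python3 - <<'E'
import cv2
im=cv2.imread('pics/top0.png')[145:260,190:360]
cv2.imwrite('pics/top0c.png',cv2.resize(im,None,fx=4.6,fy=4.6,interpolation=cv2.INTER_CUBIC))
E
```

```text
(no output)
```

View pics/top0c.png

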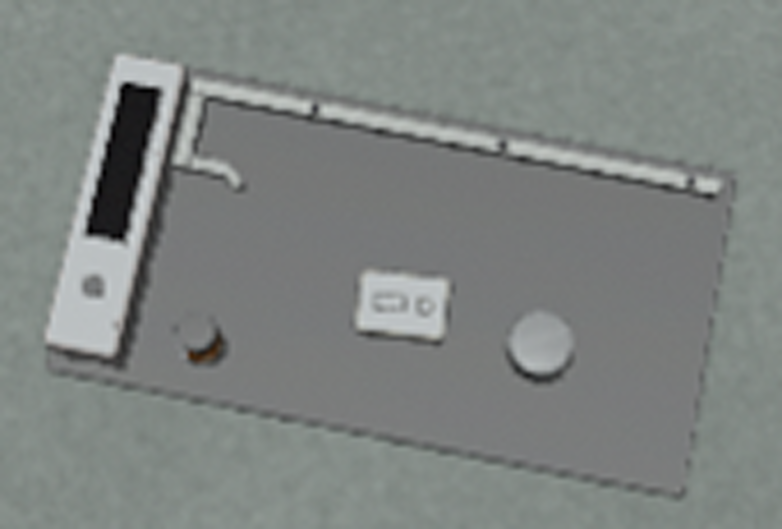

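```bash
cat > a.py <<'E'
from h import *
from plant import robot
p=robot.camera_params("top")
c=lambda l:np.array(l)/4.6+[190,145]-0.4
P=onplane(p,c([[735,175],[685,495],[48,370]]),0.008)
print(P); 
for n,a,b in(("w",0,1),("l",1,2)): d=P[b]-P[a]; print(n,np.linalg.norm(d),np.degrees(np.arctan2(d[1],d[0])))
ca=onplane(p,c([[362,270],[450,275],[440,343],[355,333]]),0.024);print(ca, ca.mean(0),np.linalg.norm(np.diff(ca[[0,1,2,3,0]],axis=0),axis=1))
print("tin",onplane(p,c([[541,342]]),.042),"vial",onplane(p,c([[200,330]]),.053))
print("table cands")
im=cv2.imread('pics/top0.png')
print(Rot.from_rotvec(robot.read_state()["orientation"]).as_matrix())
for u in ([166,213],[236,275]):print(onplane(p,[u],.016))
E
python3 a.py
```

```text
[[ 0.59441455 -0.25371985  0.008     ]
 [ 0.39283792 -0.21059707  0.008     ]
 [ 0.4769233   0.17712814  0.008     ]]
w 0.20613759820741162 167.9248683529912
l 0.39673818726032367 77.76383264201459
[[ 0.53281049 -0.01713362  0.024     ]
 [ 0.52869575 -0.07095316  0.024     ]
 [ 0.48634965 -0.06373721  0.024     ]
 [ 0.49347895 -0.01225263  0.024     ]] [ 0.51033371 -0.04101916  0.024     ] [0.05397661 0.04295651 0.05197585 0.03963325]
tin [[ 0.48222354 -0.12335495  0.042     ]] vial [[0.49087613 0.07908909 0.053     ]]
table cands
[[ 8.95250093e-01 -7.46199972e-04  4.45563366e-01]
 [-4.45563973e-01 -1.21253640e-03  8.95249281e-01]
 [-1.27773191e-04 -9.99998986e-01 -1.41800315e-03]]
[[0.51174964 0.27350685 0.016     ]]
[[0.33492358 0.07428352 0.016     ]]
```

```bash
python3 - <<'E'
from h import *
from plant import robot
s=robot.read_state(); p=robot.camera_params("wrist"); T=Rot.from_rotvec(s["orientation"]).as_matrix()
c=-p["R"].T@p["t"]; print("cam in tool",T.T@(c-s["tool_pos"])); print("R cam*tool",np.round(p["R"]@T,3))
# goal for look: tool x = -tray x, over cassette
def go(goal,ang):
    d=T.T@(np.array(goal)-s["tool_pos"]); cur=np.degrees(np.arctan2(T[1,0],T[0,0])); print(np.round(d,3),"yaw deg",cur-ang)
go([0.50,-0.04,0.24],-192.1)
E
```

```text
cam in tool [-0.08420191 -0.15749723  0.00041645]
R cam*tool [[ 0.    -0.     1.   ]
 [ 0.955 -0.298 -0.   ]
 [ 0.298  0.955  0.   ]]
[ 0.466 -0.014 -0.413] yaw deg 165.6405725390263
```

Request:
carry_out:
  increments:
    - {"linear": [0.035,0,-0.031],"yaw": 0.18}
    - {"linear": [0.07,0,-0.062],"yaw": 0.36}
    - {"linear": [0.105,0,-0.093],"yaw": 0.54}
    - {"linear": [0.14,-0.005,-0.124],"yaw": 0.72}
    - {"linear": [0.175,-0.01,-0.155],"yaw": 0.9}
  gripper: 0
  newtons: 10

```text
t: 0.78
tool_pos: [0.3549, 0.3185, 0.2358]
orientation: [-1.3, 1.058, -1.059]
force: [1.2, -0.3, -0.2]
opening: 0.0477
```

```bash
cat > go.py <<'E'
import sys
from h import *
from plant import robot
def go(goal,ang,s=None):
    s=s or robot.read_state(); T=Rot.from_rotvec(s["orientation"]).as_matrix()
    d=T.T@(np.array(goal)-s["tool_pos"]); cur=np.degrees(np.arctan2(T[1,0],T[0,0]))
    y=np.radians((cur-ang+180)%360-180)
    print("t",round(s["t"],2),"pos",np.round(s["tool_pos"],4),"ang",round(cur,2),"q",np.round(s["q"],2),"F",np.round(s["force"],1),"open",round(s["opening"],4))
    print("lin",np.round(d,4),"yaw",round(y,3))
if __name__=="__main__": go([float(a) for a in sys.argv[1:4]],float(sys.argv[4]))
E
python3 go.py .5 -.04 .24 -192.1
```

```text
t 0.78 pos [0.3549 0.3185 0.2358] ang -78.35 q [ 0.62 -0.21  1.8  -0.    1.55  0.42] F [ 1.2 -0.3 -0.2] open 0.0477
lin [ 0.3805 -0.0038  0.0698] yaw 1.985
```

Request:
carry_out:
  increments:
    - {"linear": [0.04,0,0.006],"yaw": 0.18}
    - {"linear": [0.08,0,0.012],"yaw": 0.36}
    - {"linear": [0.12,0,0.02],"yaw": 0.54}
    - {"linear": [0.16,0,0.028],"yaw": 0.72}
    - {"linear": [0.2,0,0.036],"yaw": 0.9}

```text
t: 1.4
tool_pos: [0.4307, 0.1286, 0.2359]
orientation: [-0.792, 1.705, -1.706]
force: [0.2, 0.8, 0.3]
opening: 0.0013
```

```bash
python3 go.py .5 -.04 .24 -192.1
```

```text
t 1.4 pos [0.4307 0.1286 0.2359] ang -130.26 q [ 0.18 -0.29  1.87 -0.    1.56  0.88] F [0.2 0.8 0.3] open 0.0013
lin [ 0.0839 -0.0039  0.1619] yaw 1.079
```

Request:
carry_out:
  increments:
    - {"linear": [0.02,0,0.035],"yaw": 0.18}
    - {"linear": [0.04,0,0.07],"yaw": 0.36}
    - {"linear": [0.06,0,0.105],"yaw": 0.54}
    - {"linear": [0.075,0,0.14],"yaw": 0.72}
    - {"linear": [0.084,0,0.162],"yaw": 0.9}

```text
t: 2.02
tool_pos: [0.5003, -0.0418, 0.2358]
orientation: [-0.041, -2.199, 2.203]
force: [-0.2, 0.2, -0.0]
opening: 0.0005
```

Request:
carry_out:
  increments:
    - {"linear": [0,0,0],"yaw": 0.19}
    - {"linear": [0,0,0],"yaw": 0.19}
    - {"linear": [0,0,0],"yaw": 0.19}

```text
t: 2.4
tool_pos: [0.5001, -0.0415, 0.2356]
orientation: [-0.235, -2.1, 2.104]
force: [0.1, -0.2, 0.7]
opening: 0.0003
```

```bash
python3 go.py .5 -.04 .24 -192.1; python3 - <<'E'
from plant import robot
import cv2,pickle
p=robot.camera_params("wrist"); im=robot.read_camera("wrist"); cv2.imwrite("pics/w1.png",im); pickle.dump(p,open("w1.pkl","wb"))
E
```

```text
t 2.4 pos [ 0.5001 -0.0415  0.2356] ang 167.12 q [-0.18 -0.14  1.74 -0.    1.54  1.61] F [ 0.1 -0.2  0.7] open 0.0003
lin [ 0.0005 -0.0044 -0.0014] yaw -0.014
```

View pics/w1.png

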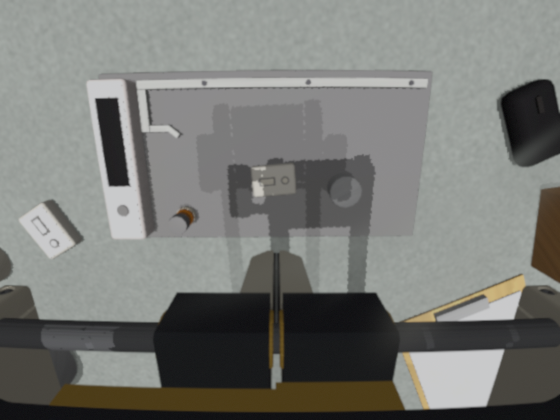

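```bash
python3 - <<'E'
import cv2
im=cv2.imread('pics/w1.png')
cv2.imwrite('pics/w1c.png',cv2.resize(cv2.convertScaleAbs(im[60:250,80:280],alpha=1.3),None,fx=3,fy=3,interpolation=cv2.INTER_CUBIC))
cv2.imwrite('pics/w1d.png',cv2.resize(cv2.convertScaleAbs(im[60:250,235:440],alpha=1.3),None,fx=3,fy=3,interpolation=cv2.INTER_CUBIC))
E
```

```text
(no output)
```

View pics/w1c.png

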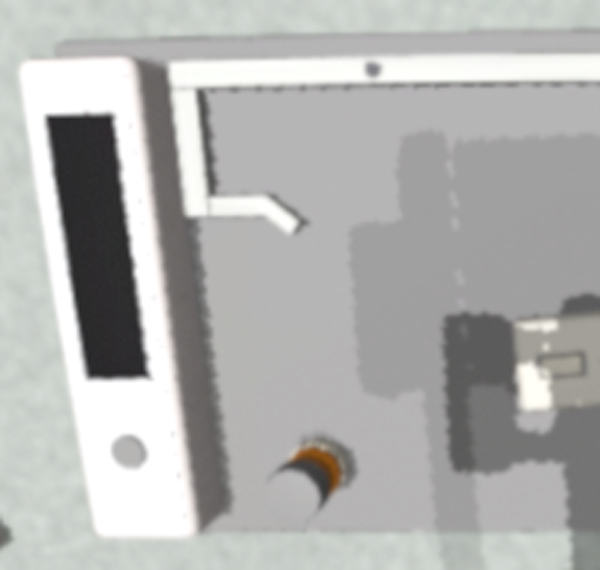

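View pics/w1d.png

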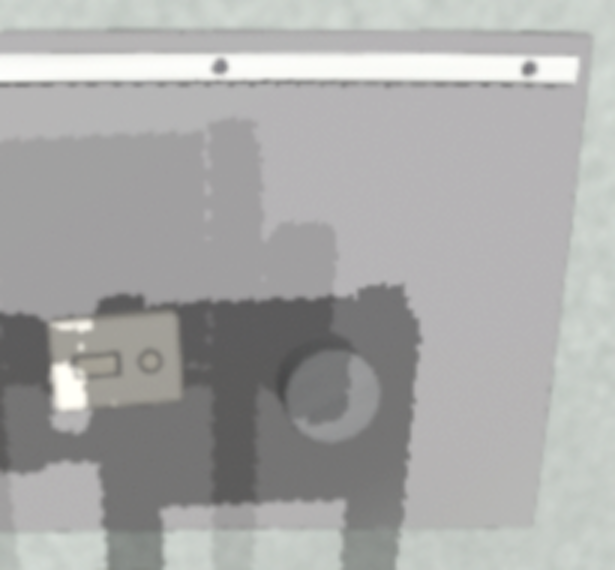

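```bash
cat > b.py <<'E'
from h import *
import pickle
p=pickle.load(open('w1.pkl','rb')); im=cv2.imread('pics/w1.png'); g=cv2.cvtColor(im,cv2.COLOR_BGR2GRAY).astype(float)
lo=[];hi=[]
for u in range(160,425):
    col=g[70:100,u]; k=np.argmax(col); 
    if col[k]<180: continue
    th=(col[k]+125)/2
    j=k
    while col[j]>th: j+=1
    lo.append((u,70+j-1+(col[j-1]-th)/(col[j-1]-col[j])))
    i=k
    while col[i]>th:i-=1
    hi.append((u,70+i+(th-col[i])/(col[i+1]-col[i])))
def fit(q,z):
    X=onplane(p,q,z)[:,:2]; vx,vy,x0,y0=cv2.fitLine(X.astype(np.float32),cv2.DIST_HUBER,0,.01,.01).ravel()
    return np.array([vx,vy])*np.sign(vy),np.array([x0,y0]),X
d,c,X=fit(lo,.018); d2,c2,_=fit(hi,.018)
n=np.array([d[1],-d[0]])
print("rail inner",d,c,np.degrees(np.arctan2(d[1],d[0])),"outer",np.degrees(np.arctan2(d2[1],d2[0])),"thick",(c2-c)@n, "resid",np.std((X-c)@n))
# along: stop inner edge, lip, plate ends (pixels from crops)
a=lambda l:np.array(l)/3+[80,60]-.33
b=lambda l:np.array(l)/3+[235,60]-.33
f=lambda X:np.c_[(X[:,:2]-c)@n,(X[:,:2]-c)@d]*1000
print("stop inner top edge",f(onplane(p,a([[198,95],[208,190]]),.018)))
print("lip inner edge",f(onplane(p,a([[215,198],[268,196]]),.018)))
print("leadin tip",f(onplane(p,a([[305,218],[292,232]]),.018)))
print("rail -y end in",f(onplane(p,b([[577,82]]),.018)))
print("plate corners -y",f(onplane(p,b([[590,38],[535,527]]),.008)))
print("cass", f(onplane(p,b([[48,320],[180,312],[183,400],[54,411]]),.024)))
print("tin",f(onplane(p,b([[333,397]]),.042)),"vial top",f(onplane(p,a([[293,496]]),.053)))
np.savez('rail.npz',d=d,c=c,n=n)
E
python3 b.py
```

```text
rail inner [0.21676108 0.97622466] [ 0.6145548  -0.07982155] 77.48113 outer 77.51292 thick 0.009454255 resid 0.0005444856457284195
stop inner top edge [[ -3.38805173 164.23768098]
 [-39.21728535 164.41799006]]
lip inner edge [[-42.36178829 161.93809926]
 [-41.9850306  140.39349362]]
leadin tip [[-50.76079977 126.26772514]
 [-56.15829722 132.04951154]]
rail -y end in [[  -0.21307889 -164.20555407]]
plate corners -y [[  17.30829092 -172.2795763 ]
 [-189.53246726 -174.8022958 ]]
cass [[ -91.66583406   43.52393402]
 [ -88.80186041   -9.86286759]
 [-125.28094678  -11.51289313]
 [-129.61187694   42.18065197]]
tin [[-120.10594649  -69.71710277]] vial top [[-156.36017118  130.80520703]]
```

```bash
cat > tg.py <<'E'
import sys
from go import *
r=np.load('rail.npz'); d,c,n=r['d'],r['c'],r['n']; A=np.degrees(np.arctan2(d[1],d[0]))
def w(tx,ty): return c+n*(tx-80)/1000+d*(ty+35.3)/1000
def tr(X): X=np.atleast_2d(X)[:,:2]; return np.c_[80+1000*(X-c)@n,-35.3+1000*(X-c)@d]
if __name__=="__main__":
    tx,ty,z,off=map(float,sys.argv[1:5])
    print("tray now",tr(robot.read_state()["tool_pos"]).round(1))
    go([*w(tx,ty),z],A+off)
E
python3 tg.py -70 -19 .019 90
```

```text
tray now [[-40.  -22.6]]
t 2.45 pos [ 0.5001 -0.0415  0.2357] ang 167.1 q [-0.18 -0.14  1.74 -0.    1.54  1.61] F [-0.   0.3 -0. ] open 0.0004
lin [ 0.0297  0.2167 -0.0039] yaw -0.007
```

Request:
carry_out:
  increments:
    - {"linear": [0.03,0.03,-0.004],"yaw": -0.007}
    - {"linear": [0.03,0.08,-0.004],"yaw": -0.007}
    - {"linear": [0.03,0.13,-0.004],"yaw": -0.007}
    - {"linear": [0.03,0.18,-0.004],"yaw": -0.007}
    - {"linear": [0.03,0.2,-0.004],"yaw": -0.007}

```text
t: 3.08
tool_pos: [0.4689, -0.0303, 0.0324]
orientation: [-0.22, -2.104, 2.107]
force: [0.1, 0.1, -0.2]
opening: 0.0002
```

```bash
python3 tg.py -70 -19 .019 90; python3 - <<'E'
from plant import robot
import cv2,pickle
p=robot.camera_params("wrist"); im=robot.read_camera("wrist"); cv2.imwrite("pics/w2.png",im); pickle.dump(p,open("w2.pkl","wb"))
E
```

```text
tray now [[-73.  -18.5]]
t 3.08 pos [ 0.4689 -0.0303  0.0324] ang 167.7 q [-0.17 -0.02  2.02 -0.    1.15  1.61] F [ 0.1  0.1 -0.2] open 0.0002
lin [-0.003   0.0134  0.0005] yaw 0.004
```

View pics/w2.png

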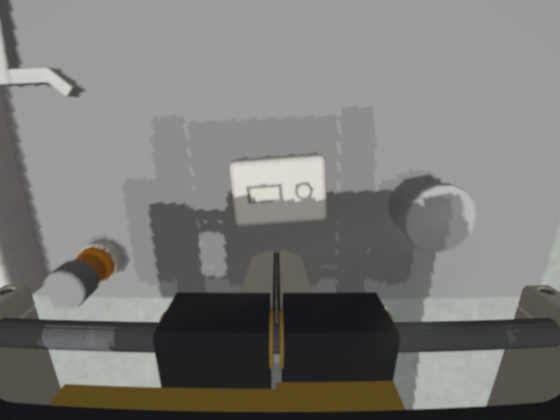

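```bash
python3 - <<'E'
from tg import *
import pickle
p=pickle.load(open('w2.pkl','rb'))
X=onplane(p,[[231,163],[324,155],[327,217],[237,223]],.024); q=tr(X);print(q.round(1),q.mean(0))
print("tip corners",tr(onplane(p,[[252,253],[300,253]],.02)))
print("tin",tr(onplane(p,[[446,212]],.042)),"lead",tr(onplane(p,[[75,93]],.018)))
E
```

```text
[[-12.9   6.8]
 [ -8.4 -43.5]
 [-43.6 -47. ]
 [-47.4   4.7]] [-28.11284306 -19.73631342]
tip corners [[-68.21626219  -3.18774916]
 [-68.13001695 -32.4870036 ]]
tin [[ -34.84121031 -105.58132115]] lead [[24.49160818 91.21578518]]
```

Request:
carry_out:
  increments:
    - {"linear": [0,0.013,0],"yaw": 0.004}
    - {"linear": [-0.006,0.013,0],"yaw": 0.004}
    - {"linear": [-0.014,0.013,0],"yaw": 0.004}
    - {"linear": [-0.022,0.013,0],"yaw": 0.004}
    - {"linear": [-0.03,0.013,0],"yaw": 0.004}

```text
t: 3.75
tool_pos: [0.4983, -0.0368, 0.0182]
orientation: [-0.224, -2.101, 2.104]
force: [-1.2, -0.0, 0.6]
opening: 0.0005
```

```bash
python3 tg.py 0 -19 .019 90
```

```text
tray now [[-42.8 -18.5]]
t 3.75 pos [ 0.4983 -0.0368  0.0182] ang 167.46 q [-0.18  0.08  1.95 -0.    1.12  1.62] F [-1.2 -0.   0.6] open 0.0005
lin [-0.0428 -0.0011  0.0005] yaw -0.0
```

Request:
carry_out:
  increments:
    - {"linear": [-0.008,-0.001,0]}
    - {"linear": [-0.016,-0.001,0]}
    - {"linear": [-0.025,-0.001,0]}
    - {"linear": [-0.034,-0.001,0]}
    - {"linear": [-0.043,-0.001,0]}

```text
$.increments[0]: bad value
```

```bash
cat > look.py <<'E'
import sys,pickle
from tg import *
n_=sys.argv[1]
p=robot.camera_params("wrist"); im=robot.read_camera("wrist"); cv2.imwrite(f"pics/{n_}.png",im); pickle.dump(p,open(n_+".pkl","wb"))
E
python3 tg.py 30 -19 .019 90; python3 look.py w3
```

```text
tray now [[-42.8 -18.5]]
t 3.75 pos [ 0.4983 -0.0368  0.0182] ang 167.46 q [-0.18  0.08  1.95 -0.    1.12  1.62] F [-1.2 -0.   0.6] open 0.0005
lin [-0.0728 -0.0013  0.0005] yaw -0.0
```

View pics/w3.png

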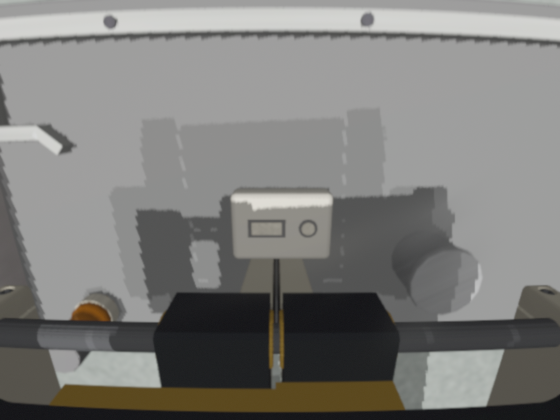

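Request:
carry_out:
  increments:
    - {"linear": [-0.008,-0.001,0],"yaw": 0}
    - {"linear": [-0.016,-0.001,0],"yaw": 0}
    - {"linear": [-0.025,-0.001,0],"yaw": 0}
    - {"linear": [-0.034,-0.001,0],"yaw": 0}
    - {"linear": [-0.043,-0.001,0],"yaw": 0}

```text
t: 4.42
tool_pos: [0.5417, -0.0466, 0.0191]
orientation: [-0.225, -2.101, 2.104]
force: [-0.6, -0.0, 0.9]
opening: 0.0003
```

```bash
python3 tg.py 32 -19 .019 90
```

```text
tray now [[  1.6 -18.6]]
t 4.42 pos [ 0.5417 -0.0466  0.0191] ang 167.45 q [-0.18  0.19  1.82 -0.    1.14  1.61] F [-0.6 -0.   0.9] open 0.0003
lin [-0.0304 -0.0001  0.0004] yaw -0.0
```

Push to near the rail, gently.

Request:
carry_out:
  increments:
    - {"linear": [-0.007,0,0],"yaw": 0}
    - {"linear": [-0.014,0,0],"yaw": 0}
    - {"linear": [-0.02,0,0],"yaw": 0}
    - {"linear": [-0.025,0,0],"yaw": 0}
    - {"linear": [-0.029,0,0],"yaw": 0}

```text
t: 5.05
tool_pos: [0.5702, -0.0529, 0.0188]
orientation: [-0.224, -2.101, 2.104]
force: [-0.9, -0.6, 1.0]
opening: 0.0005
```

```bash
python3 tg.py 34.5 -19 .019 90; python3 look.py w4
```

```text
tray now [[ 30.9 -18.6]]
t 5.05 pos [ 0.5702 -0.0529  0.0188] ang 167.46 q [-0.18  0.26  1.74 -0.    1.15  1.61] F [-0.9 -0.6  1. ] open 0.0005
lin [-0.0036 -0.0002  0.0004] yaw -0.0
```

View pics/w4.png

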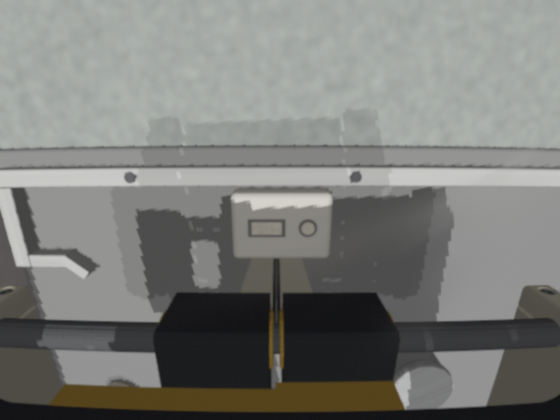

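Request:
carry_out:
  increments:
    - {"linear": [-0.002,0,0],"yaw": 0}
    - {"linear": [-0.0035,0,0],"yaw": 0}
    - {"linear": [-0.0045,0,0],"yaw": 0}
    - {"linear": [-0.0045,0,0],"yaw": 0}

```text
t: 5.6
tool_pos: [0.5724, -0.0534, 0.0184]
orientation: [-0.219, -2.1, 2.102]
force: [-11.9, 2.2, 10.1]
opening: 0.0005
```

```bash
python3 tg.py 34.5 -19 .019 90; python3 look.py w5
```

```text
tray now [[ 33.2 -18.6]]
t 5.6 pos [ 0.5724 -0.0534  0.0184] ang 167.47 q [-0.18  0.27  1.73 -0.    1.15  1.61] F [-11.9   2.2  10.1] open 0.0005
lin [-0.0013 -0.0006  0.0004] yaw -0.0
```

View pics/w5.png

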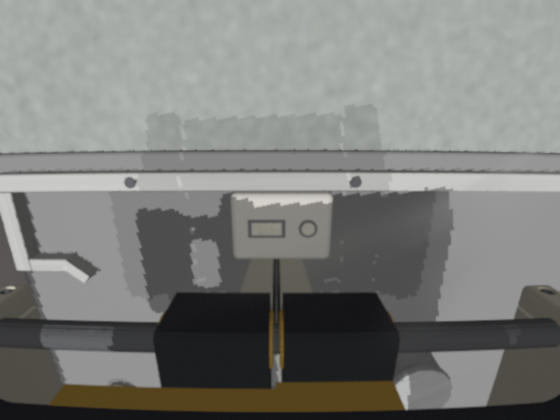

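Request:
carry_out:
  increments:
    - {"linear": [0.003,0,0],"yaw": 0}
    - {"linear": [0.012,0,0],"yaw": 0}
    - {"linear": [0.016,-0.03,0],"yaw": 0}
    - {"linear": [0.01,-0.055,0.025],"yaw": -0.17}
    - {"linear": [0,-0.055,0.06],"yaw": -0.35}

```text
t: 6.28
tool_pos: [0.5619, -0.1123, 0.0766]
orientation: [-0.156, 2.152, -2.153]
force: [-0.5, 0.9, 0.0]
opening: 0.0006
```

```bash
python3 tg.py 59 -75 .07 180
```

```text
tray now [[ 35.6 -78.5]]
t 6.28 pos [ 0.5619 -0.1123  0.0766] ang -172.05 q [-0.28  0.19  1.71 -0.    1.25  1.15] F [-0.5  0.9  0. ] open 0.0006
lin [-0.0231  0.0065  0.0049] yaw -1.214
```

Request:
carry_out:
  increments:
    - {"linear": [-0.006,0,0],"yaw": -0.18}
    - {"linear": [-0.012,0,0.001],"yaw": -0.36}
    - {"linear": [-0.018,0,0.003],"yaw": -0.54}
    - {"linear": [-0.023,0,0.005],"yaw": -0.72}
    - {"linear": [-0.023,0,0.005],"yaw": -0.9}

```text
t: 6.9
tool_pos: [0.5855, -0.1141, 0.0765]
orientation: [-0.918, 1.588, -1.585]
force: [-0.7, -0.8, 0.5]
opening: 0.0003
```

```bash
python3 tg.py 59 -75 .035 180
```

```text
tray now [[ 59.  -75.1]]
t 6.9 pos [ 0.5855 -0.1141  0.0765] ang -120.14 q [-0.28  0.24  1.64 -0.    1.26  0.25] F [-0.7 -0.8  0.5] open 0.0003
lin [-0.0003  0.0415  0.0001] yaw -0.308
```

Request:
carry_out:
  increments:
    - {"linear": [0,0,0],"yaw": -0.17}
    - {"linear": [0,0.01,0],"yaw": -0.308}
    - {"linear": [0,0.025,0],"yaw": -0.308}
    - {"linear": [0,0.035,0],"yaw": -0.308}
    - {"linear": [0,0.04,0],"yaw": -0.308}

```text
t: 7.52
tool_pos: [0.5844, -0.114, 0.0352]
orientation: [-1.104, 1.374, -1.367]
force: [0.7, 0.5, -0.2]
opening: 0.0002
```

```bash
python3 tg.py 59 -70 .019 180; python3 look.py w6
```

```text
tray now [[ 58.  -75.1]]
t 7.53 pos [ 0.5844 -0.114   0.0352] ang -102.6 q [-0.28  0.29  1.67 -0.    1.19 -0.06] F [ 0.7  0.5 -0.2] open 0.0002
lin [-0.0052  0.0162  0.0011] yaw -0.001
```

View pics/w6.png

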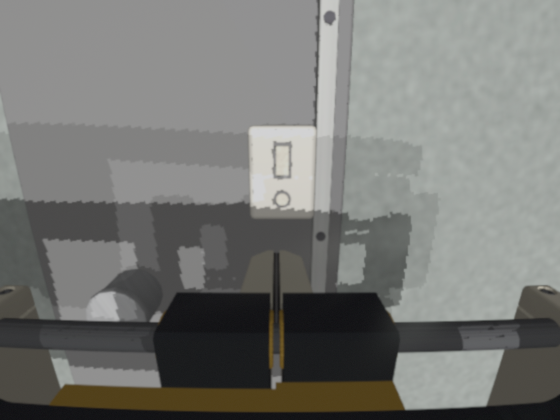

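```bash
python3 - <<'E'
from tg import *
import pickle
im=cv2.imread('pics/w6.png')[110:270,230:360]; cv2.imwrite('pics/w6c.png',cv2.resize(im,None,fx=3.6,fy=3.6,interpolation=cv2.INTER_CUBIC))
p=pickle.load(open('w6.pkl','rb'))
print(tr(onplane(p,[[250,127],[315.5,126],[315,216],[250,218]],.024)).round(1), tr(onplane(p,[[316,90],[315.5,240]],.018)).round(1))
print(tr(onplane(p,[[251,252],[301,252]],.027)).round(1))
E
```

```text
[[ 43.5   5.2]
 [ 78.5   5.7]
 [ 80.  -44.9]
 [ 42.1 -46.1]] [[ 78.9  24.3]
 [ 81.7 -62.4]]
[[ 42.4 -66.4]
 [ 72.2 -66.4]]
```

View pics/w6c.png

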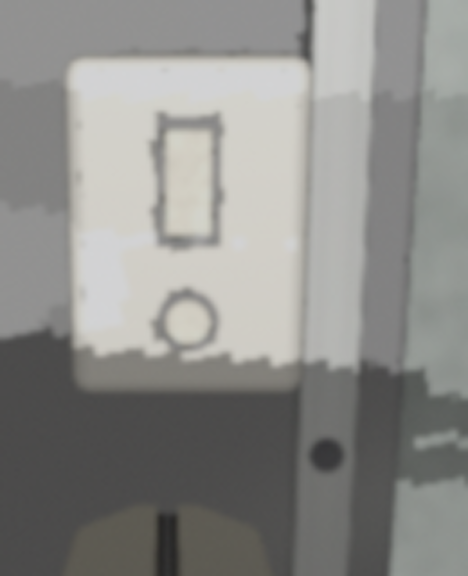

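Request:
carry_out:
  increments:
    - {"linear": [0,0.01,0],"yaw": 0}
    - {"linear": [-0.004,0.0158,0],"yaw": 0}
    - {"linear": [-0.011,0.016,0],"yaw": 0}
    - {"linear": [-0.018,0.016,0],"yaw": 0}
    - {"linear": [-0.025,0.016,0.0003],"yaw": 0}

```text
t: 8.2
tool_pos: [0.5903, -0.0891, 0.0193]
orientation: [-1.104, 1.373, -1.367]
force: [-0.8, 0.1, 0.8]
opening: 0.0004
```

```bash
python3 tg.py 59 -10 .019 180
```

```text
tray now [[ 58.4 -49.6]]
t 8.2 pos [ 0.5903 -0.0891  0.0193] ang -102.56 q [-0.23  0.32  1.67 -0.    1.16 -0.01] F [-0.8  0.1  0.8] open 0.0004
lin [-0.0396  0.0002  0.0006] yaw -0.001
```

Request:
carry_out:
  increments:
    - {"linear": [-0.007,0,0.0002],"yaw": 0}
    - {"linear": [-0.014,0,0.0004],"yaw": 0}
    - {"linear": [-0.021,0,0.0006],"yaw": 0}
    - {"linear": [-0.028,0,0.0008],"yaw": 0}
    - {"linear": [-0.035,0,0.001],"yaw": 0}

```text
t: 8.82
tool_pos: [0.599, -0.0547, 0.0192]
orientation: [-1.104, 1.373, -1.367]
force: [-0.3, -0.2, 0.9]
opening: 0.0004
```

```bash
python3 tg.py 59.5 30 .019 180; python3 look.py w7
```

```text
tray now [[ 59.4 -14.2]]
t 8.82 pos [ 0.599  -0.0547  0.0192] ang -102.56 q [-0.17  0.33  1.65 -0.    1.16  0.05] F [-0.3 -0.2  0.9] open 0.0004
lin [-0.0442  0.0001  0.0001] yaw -0.001
```

View pics/w7.png

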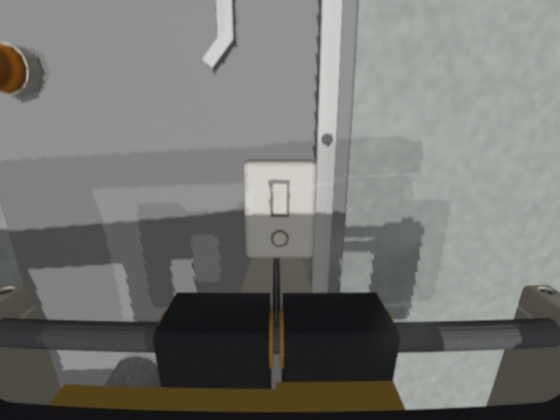

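Request:
carry_out:
  increments:
    - {"linear": [-0.007,0,0.0003],"yaw": 0}
    - {"linear": [-0.014,0,0.0006],"yaw": 0}
    - {"linear": [-0.021,0,0.0008],"yaw": 0}
    - {"linear": [-0.028,0,0.001],"yaw": 0}
    - {"linear": [-0.035,0,0.0012],"yaw": 0}

```text
t: 9.5
tool_pos: [0.608, -0.0195, 0.019]
orientation: [-1.104, 1.373, -1.366]
force: [-1.0, -0.6, 0.3]
opening: 0.0007
```

```bash
python3 tg.py 60.5 65 .019 180; python3 look.py w8; python3 - <<'E'
import cv2
im=cv2.imread('pics/w8.png')[100:270,190:360]; cv2.imwrite('pics/w8c.png',cv2.resize(im,None,fx=3.5,fy=3.5,interpolation=cv2.INTER_CUBIC))
E
```

```text
tray now [[60.6 22.2]]
t 9.5 pos [ 0.608  -0.0195  0.019 ] ang -102.54 q [-0.12  0.35  1.63 -0.    1.17  0.1 ] F [-1.  -0.6  0.3] open 0.0007
lin [-0.0428 -0.     -0.0001] yaw -0.0
```

View pics/w8c.png

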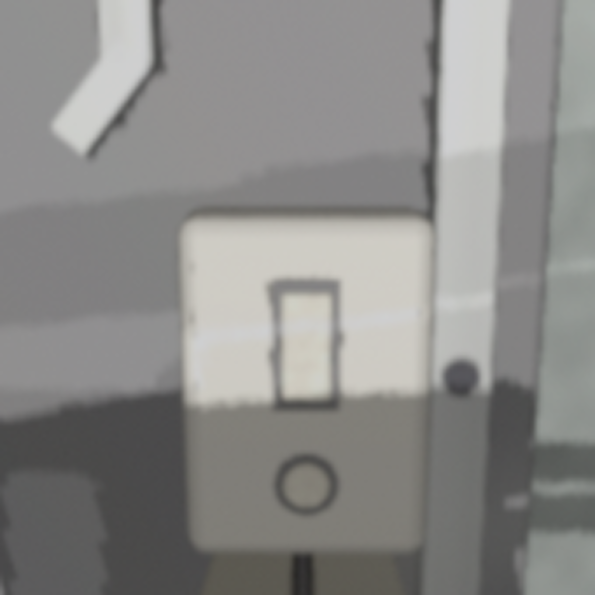

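Request:
carry_out:
  increments:
    - {"linear": [-0.007,0,0.0001],"yaw": 0}
    - {"linear": [-0.014,0,0.0002],"yaw": 0}
    - {"linear": [-0.021,0,0.0003],"yaw": 0}
    - {"linear": [-0.028,0,0.0004],"yaw": 0}
    - {"linear": [-0.034,0,0.0005],"yaw": 0}

```text
t: 10.18
tool_pos: [0.6162, 0.0149, 0.0191]
orientation: [-1.103, 1.373, -1.366]
force: [-0.4, 0.5, -0.0]
opening: 0.0006
```

```bash
python3 tg.py 61 68.5 .019 180; python3 look.py w9; python3 - <<'E'
import cv2
im=cv2.imread('pics/w9.png')[100:270,190:360]; cv2.imwrite('pics/w9c.png',cv2.resize(im,None,fx=3.5,fy=3.5,interpolation=cv2.INTER_CUBIC))
E
```

```text
tray now [[61.1 57.5]]
t 10.18 pos [0.6162 0.0149 0.0191] ang -102.52 q [-0.06  0.37  1.61 -0.    1.17  0.16] F [-0.4  0.5 -0. ] open 0.0006
lin [-0.011   0.     -0.0001] yaw 0.0
```

View pics/w9c.png

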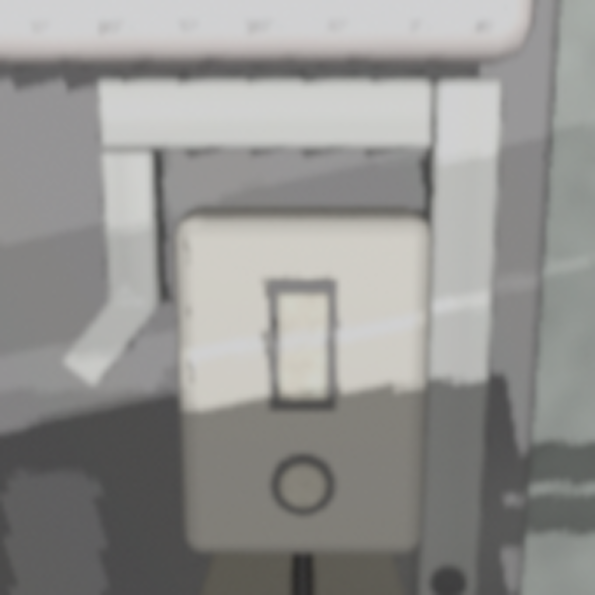

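Request:
carry_out:
  increments:
    - {"linear": [-0.004,0,0],"yaw": 0}
    - {"linear": [-0.0075,0,0.0001],"yaw": 0}
    - {"linear": [-0.0095,0,0.0002],"yaw": 0}
    - {"linear": [-0.0105,0,0.0002],"yaw": 0}
    - {"linear": [-0.011,0,0.0002],"yaw": 0}

```text
t: 10.85
tool_pos: [0.6183, 0.0235, 0.0191]
orientation: [-1.107, 1.372, -1.368]
force: [-6.4, -14.2, 3.8]
opening: 0.0005
```

```bash
python3 tg.py 61 69.5 .019 180; python3 look.py w10; python3 - <<'E'
import cv2
im=cv2.imread('pics/w10.png')[100:270,190:360]; cv2.imwrite('pics/w10c.png',cv2.resize(im,None,fx=3.5,fy=3.5,interpolation=cv2.INTER_CUBIC))
E
```

```text
tray now [[61.2 66.4]]
t 10.85 pos [0.6183 0.0235 0.0191] ang -102.54 q [-0.04  0.37  1.6  -0.    1.18  0.18] F [ -6.4 -14.2   3.8] open 0.0005
lin [-0.0031  0.0001 -0.0002] yaw -0.0
```

View pics/w10c.png

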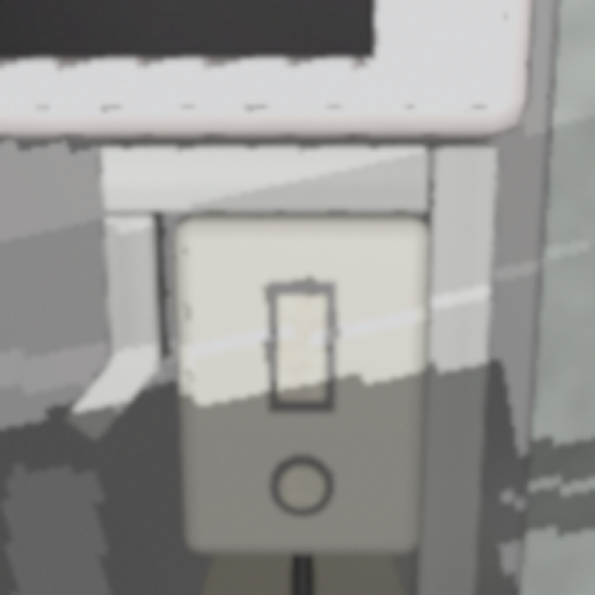

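Request:
carry_out:
  increments:
    - {"linear": [0.003,0,0],"yaw": 0}
    - {"linear": [0.008,0,0],"yaw": 0}
    - {"linear": [0.02,0,0],"yaw": 0}
    - {"linear": [0.03,-0.03,0],"yaw": 0}
    - {"linear": [0.03,-0.07,0],"yaw": 0}

```text
t: 11.52
tool_pos: [0.6108, -0.0066, 0.0885]
orientation: [-1.109, 1.376, -1.368]
force: [0.5, 0.1, 0.1]
opening: 0.0004
```

Request:
carry_out:
  increments:
    - {"linear": [0,-0.03,0],"yaw": 0}
    - {"linear": [0,-0.06,0],"yaw": 0}
    - {"linear": [0,-0.06,0],"yaw": 0}

```text
t: 11.9
tool_pos: [0.6135, -0.007, 0.1519]
orientation: [-1.104, 1.371, -1.37]
force: [1.0, -0.1, -0.3]
opening: 0.0004
```

```bash
python3 tg.py 61 69.5 .019 180; python3 look.py w11; python3 - <<'E'
import cv2
im=cv2.imread('pics/w11.png'); print(im.shape); im=im[80:270,190:360]; cv2.imwrite('pics/w11c.png',cv2.resize(im,None,fx=3.1,fy=3.1,interpolation=cv2.INTER_CUBIC))
E
```

```text
tray now [[63.2 35.5]]
t 11.9 pos [ 0.6135 -0.007   0.1519] ang -102.6 q [-0.09  0.22  1.53 -0.    1.4   0.13] F [ 1.  -0.1 -0.3] open 0.0004
lin [-0.0346  0.1327 -0.0017] yaw -0.001
(420, 560, 3)
```

View pics/w11.png

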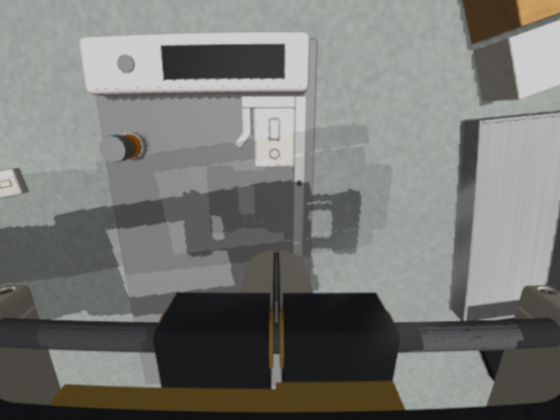

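View pics/w11c.png

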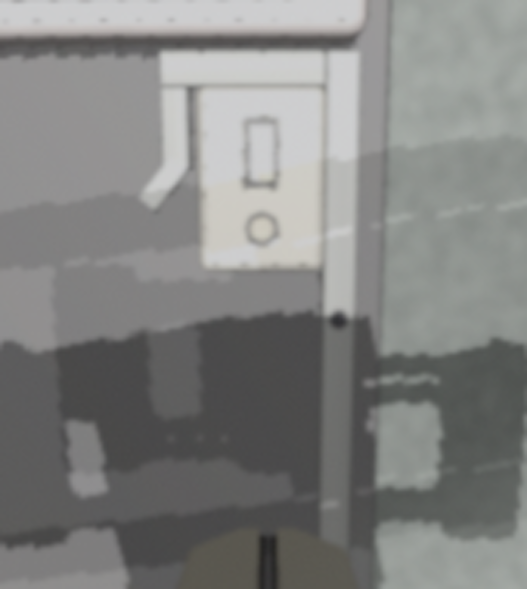

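```bash
python3 - <<'E'
from tg import *
import pickle
p=pickle.load(open('w11.pkl','rb')); a=lambda l:np.array(l)/3.1+[190,80]-.34
q=tr(onplane(p,a([[198,87],[322,86],[323,268],[202,269]]),.024));print(q.round(1),q.mean(0).round(1))
print("rail/stop",tr(onplane(p,a([[327,90],[325,260],[220,84]]),.018)).round(1))
im=robot.read_camera("top");cv2.imwrite('pics/topend.png',im)
print(robot.close_job(), robot.read_state()["t"])
E
```

```text
[[ 42.1 129.4]
 [ 77.7 129.6]
 [ 78.8  77.2]
 [ 42.2  76.9]] [ 60.2 103.3]
rail/stop [[ 79.5 128.7]
 [ 79.7  78.8]
 [ 48.1 130.4]]
the job is handed in; nothing more can be done
the job is handed in; nothing more can be done
```

View pics/topend.png

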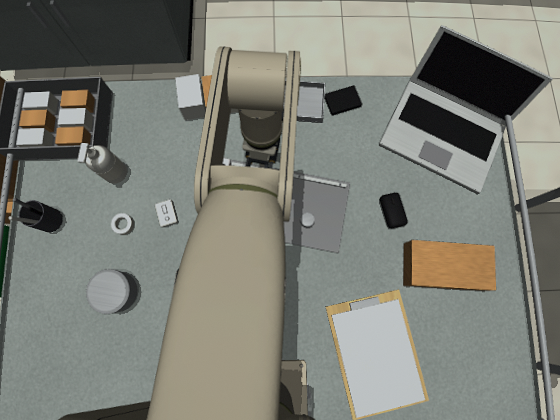

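The cassette is home in the corner pocket, touching the rail and the end stop, and I have handed the job in at about 12 s on the robot's clock.

**What I did:** With the gripper shut, I pushed the cassette square against the rail. I then moved to its near end and slid it along the rail, drifting slightly towards the rail so it stayed against it. I backed the fingers straight off and raised them clear before handing in.

**Contact forces:** The wrist read about 12 N sideways when the cassette met the rail, with a brief 10 N upward force on the tool. It read about 15–16 N when the cassette met the stop. Both are well under the limits.

**Last checks:**
- The final wrist picture shows the cassette flush on the rail and the stop, with a gap of about 3 mm on the lip side, as expected.
- Its centre measures (60.2, 103.3) mm in the tray frame, against (61, 103) for home. The 0.8 mm x error comes mostly from the rounded edge and the calibration, because the rail itself reads 79.6 mm there instead of 80.
- In the pictures, the tin, the vial and the things on the table look unmoved. In the final top view the arm hides the vial and the pocket, so for those I relied on the wrist picture taken just before.

No check failed or disagreed.

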